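Sort leftover pipe fittings into their trays

TASK

Sort the five loose white pipe fittings on the bench into the three grey trays: each goes into the tray whose fixed sample is of the same kind (two elbows, two tees, one coupling). Set them on the tray floor as they lie now, elbows and tees flat and side by side, the coupling standing on end, none on top of another or leaning on a tray's wall. Leave the glue can and the roll of tape where they are.

Things in the scene. Friction and masses are not known exactly. Their poses are not given: they have to be found in the camera images.
- elbow_1: Loose white plastic pipe fitting, plain white like the others, lying flat on the bench. Elbow: two legs at a right angle. Origin on the underside, below the crossing of the leg axes; z up; one leg runs along +x, the other along +y, each ending 42 mm from the origin. Legs are round, their axes 14 mm above the underside; the outer 20 mm of each leg (22 to 42 mm from the origin) is a collar of 28 mm diameter, the rest about 24 mm. About 40 g. One of two like elbows.
- elbow_2: Loose white plastic pipe fitting, plain white like the others, lying flat on the bench. Elbow: two legs at a right angle. Origin on the underside, below the crossing of the leg axes; z up; one leg runs along +x, the other along +y, each ending 42 mm from the origin. Legs are round, their axes 14 mm above the underside; the outer 20 mm of each leg (22 to 42 mm from the origin) is a collar of 28 mm diameter, the rest about 24 mm. About 40 g. One of two like elbows.
- tee_1: Loose white plastic pipe fitting, plain white like the others, lying flat on the bench. Tee: origin on the underside, below the crossing of the axes; z up; the branch runs along +x to 42 mm, the straight run along y from -42 to +42 mm. All legs are round, axes 14 mm above the underside; the outer 20 mm of each (22 to 42 mm from the origin) is a collar of 28 mm diameter, the rest about 24 mm. About 55 g. One of two like tees.
- tee_2: Loose white plastic pipe fitting, plain white like the others, lying flat on the bench. Tee: origin on the underside, below the crossing of the axes; z up; the branch runs along +x to 42 mm, the straight run along y from -42 to +42 mm. All legs are round, axes 14 mm above the underside; the outer 20 mm of each (22 to 42 mm from the origin) is a collar of 28 mm diameter, the rest about 24 mm. About 55 g. One of two like tees.
- coupling: Loose white plastic straight pipe coupling: a round sleeve 28 mm in outer diameter and 46 mm long, open right through, standing on end on the bench; from above a small ring. Origin at the centre of its underside, z up along its axis. A bead under 1 mm high runs round its middle. About 30 g.
- tray_elbows: Open grey tray for elbows, fixed. Origin at the centre of its underside, z up. Outside 118 (x) x 178 (y) x 32 mm high, walls and floor 4 mm. Outside its +x wall (away from the robot) a black ledge 66 mm deep, 12 mm high bears a fixed white sample: an elbow lying flat, top 40 mm above the bench. The trays are alike but for the sample; any may stand left, middle or right, turned up to 12 degrees.
- tray_tees: Open grey tray for tees, fixed. Origin at the centre of its underside, z up. Outside 118 (x) x 178 (y) x 32 mm high, walls and floor 4 mm. Outside its +x wall (away from the robot) a black ledge 66 mm deep, 12 mm high bears a fixed white sample: a tee lying flat, top 40 mm above the bench. The trays are alike but for the sample; any may stand left, middle or right, turned up to 12 degrees.
- tray_couplings: Open grey tray for couplings, fixed. Origin at the centre of its underside, z up. Outside 118 (x) x 178 (y) x 32 mm high, walls and floor 4 mm. Outside its +x wall (away from the robot) a black ledge 66 mm deep, 12 mm high bears a fixed white sample: a coupling standing on end, top 58 mm above the bench. The trays are alike but for the sample; any may stand left, middle or right, turned up to 12 degrees.
- glue_can: Bystander: closed can, 64 mm in diameter, 100 mm tall, standing loose at the left of the work. Origin at the centre of its underside. Leave alone.
- tape_roll: Bystander: black roll of tape lying flat, 100 mm outer diameter, 25 mm high, loose at the right of the work. Origin at the centre of its underside. Leave alone.
Things that resemble listed ones, but are neither listed nor needed, are in the scene too. Leave any green look-alike of the elbow_2 alone.

How it is judged (in metres and radians):
At the end, for the whole second after the job is handed in: Each fitting is in the tray with its kind's sample: origin inside the tray walls (within 55 mm of the middle along x, 85 mm along y), underside less than 8 mm above the tray floor, same side up and level within 0.2 rad (coupling upright), released and at rest (x of elbow_1 in the frame of tray_elbows between -0.055 and 0.055 m and y of elbow_1 in the frame of tray_elbows between -0.085 and 0.085 m and z of elbow_1 in the frame of tray_elbows between -0.002 and 0.012 m and angle between each of elbow_1, elbow_2, tee_1, tee_2, coupling's own z axis and vertical below 0.2 rad and linear speed of each of elbow_1, elbow_2, tee_1, tee_2, coupling below 0.02 m/s and angular speed of each of elbow_1, elbow_2, tee_1, tee_2, coupling below 0.3 rad/s and x of elbow_2 in the frame of tray_elbows between -0.055 and 0.055 m and y of elbow_2 in the frame of tray_elbows between -0.085 and 0.085 m and z of elbow_2 in the frame of tray_elbows between -0.002 and 0.012 m and x of tee_1 in the frame of tray_tees between -0.055 and 0.055 m and y of tee_1 in the frame of tray_tees between -0.085 and 0.085 m and z of tee_1 in the frame of tray_tees between -0.002 and 0.012 m and x of tee_2 in the frame of tray_tees between -0.055 and 0.055 m and y of tee_2 in the frame of tray_tees between -0.085 and 0.085 m and z of tee_2 in the frame of tray_tees between -0.002 and 0.012 m and x of coupling in the frame of tray_couplings between -0.055 and 0.055 m and y of coupling in the frame of tray_couplings between -0.085 and 0.085 m and z of coupling in the frame of tray_couplings between -0.002 and 0.012 m); the robot touches nothing.
It fails at once if the glue can is moved more than 20 mm (distance of glue_can from where it was at the start of the episode above 0.02 m).
It fails at once if the roll of tape is moved more than 20 mm (distance of tape_roll from where it was at the start of the episode above 0.02 m).
It also fails if it takes over 104 s, if anything falls off the work surface, if the arm or the gripper's body presses on something with over 40 N, if the wrist force passes 120 N, or if a joint passes its speed limit or range.

ROBOT

A 6-joint arm with a two-finger parallel gripper is mounted at the origin on the work surface. World frame = base frame: x ahead of the robot, y to its left, z up, the work surface at z = 0. Lengths are in mm, angles in rad, forces in N, time in s.
With the tool pointing down it reaches from about 275 to 750 mm from the base axis. Payload 10.2 kg.
Tool frame: the origin (TCP) lies midway between the tips of the shut fingers; the grasp point (between the pads) lies 19 mm behind it; z points along the fingers, y is the line along which they close (so a half turn about z gives the same grasp; the last joint's range is limited). The gripper opens to 85 mm and grips with 20 to 120 N. Pads are 22 mm wide; open, the fingers measure 114 mm over their backs; the gripper's body (76 mm by 85 mm) begins 54 mm behind the grasp point. The pads swing forward as they close: fully open they stand 13 mm farther back than shut.
Start: joints at [-1.466, 0.313, 1.498, -0, 1.331, -0.223], TCP at [169.017, -497.056, 231.294] pointing down, gripper open.
Joint ranges: [-2.94, 2.94], [-0.97, 2.17], [0.19, 2.56], [-1.23, 4.37], [0.02, 3.11], [-2.88, 2.88]. Speed limits (rad/s): [2.39, 2.39, 3.01, 3.14, 3.14, 3.14].

INTERFACE

Orientations are given as a unit quaternion [x, y, z, w].
In Python, from plant import manip gives the robot as it stands. The module is installed in compiled form; this text tells all that it offers.
- The arm moves only by the shell command python3 -m jog 'ROWS'. ROWS is JSON, a list of rows, each a list of 3 entries, a list of its own where there are three numbers: the shift along the tool's x, y, z in mm, then the turn, a rotation vector about the tool's x, y, z in rad, then the finger opening in mm, from 0 to 85.4. A call has 1 to 8 rows; each row is the pose to reach, as a shift and turn from the pose commanded when the call began, along the tool's axes at that moment; what a row does not reach only later rows make up. A row lasts 1/10 s, in which the tool goes at most 50 mm and 8.59 degrees, less where a joint would pass 70% of its speed; a pose out of reach is approached as far as the arm can. A call with a gripper value outside its range is refused whole. The fingers move at their own pace and stop on an object; the grip force is fixed at half the most. Time passes only in rows, so rows that repeat a pose let the fingers close. It gives the time, the measured TCP pose, the force, the opening and the grip force at its end, in the units of the state.
- manip.get_obs(): the state, without advancing time (a new reading comes with each control period).
- manip.capture(name): name is "scene" or "top" or "wrist"; returns a dict with "img" (384x512x3 uint8, blue, green, red), "fov_y" (degrees; the focal length in pixels is half the picture's height over the tangent of half this angle, whatever the lens; pixels are square), "cx", "cy" (the principal point, pixels), "k1" (the pictures are not rectified: a ray, as slopes to the right and down, at radius r is drawn at 1 + k1 r^2 times it, then the intrinsics apply), "pose" (4x4, takes a point from camera to world coordinates). Camera axes: x right, y down, z forward; pixel columns grow to the right and rows downward; lengths in mm; the calibration is good to about 2 mm. A picture is of the moment at which its call begins. There is no depth.
- manip.job_done(): hands the job in; it is judged then, once.
The state is a dict: "time_s": time; "joints": joint angles; "joint_velocities": joint speeds; "tau": joint torques, N m; "ee_pos": TCP position; "orientation": TCP orientation; "force": force on the tool from outside, world axes, zero at the start; "moment": the same for the moment, N m; "grip_width": opening from 0.0 (shut) to 1.0 (fully open); "gripper_force": force on a finger pad.
Only numpy, scipy, OpenCV 4.12 (cv2) and the standard library are available. Lean on these libraries where they do the work, as an engineer would, in place of code of your own. Each camera call takes 0.05 s, during which the arm holds its last target. There are 200 camera calls.

## Working session

There is one attempt and no reset: what is moved stays moved. The work goes in short steps, Python scripts to look and compute and a shell command to move; the robot and the scene stay as the last step left them, time stands still between calls to the robot, and variables do not carry over. Pictures are saved under pics/ and viewed, at most 14 in all, crops included, and the job is handed in when it is done.

```bash
mkdir -p pics; cat > h.py <<'E'
import numpy as np, cv2, pickle
from plant import manip
from scipy.spatial.transform import Rotation as R
def snap(n,f):
    c=manip.capture(n); pickle.dump(c,open(f'{f}.pkl','wb')); cv2.imwrite(f'pics/{f}.png',c['img']); return c
def w(f,u,v,z):
    c=pickle.load(open(f'{f}.pkl','rb')); F=192/np.tan(np.radians(c['fov_y'])/2)
    K=np.array([[F,0,c['cx']],[0,F,c['cy']],[0,0,1.]])
    p=cv2.undistortPoints(np.array([[[u,v]]],float),K,np.array([c['k1'],0,0,0.]))[0,0]
    P=np.array(c['pose']); d=P[:3,:3]@[p[0],p[1],1]; o=P[:3,3]; return (o+d*(z-o[2])/d[2])[:2].round(1)
E
python3 - <<'E'
from h import *
for n in('top','scene'):
    c=snap(n,n+'0'); print(c['fov_y'],c['k1'],np.array(c['pose']).round(2).tolist())
    im=cv2.resize(c['img'],(800,600),interpolation=cv2.INTER_CUBIC); cv2.imwrite(f'pics/{n}0b.png',im)
o=manip.get_obs();print(o['time_s'],o['ee_pos'],R.from_quat(o['orientation']).as_matrix().round(3).tolist())
E
```

```text
55.40969632929347 -0.016274363880368528 [[0.02, -1.0, 0.06, 423.44], [-1.0, -0.02, 0.03, -25.33], [-0.03, -0.06, -1.0, 1109.02], [0.0, 0.0, 0.0, 1.0]]
54.386134207294816 -0.062353789900536756 [[-0.26, 0.56, -0.78, 1549.03], [0.96, 0.14, -0.23, 289.98], [-0.02, -0.81, -0.58, 818.89], [0.0, 0.0, 0.0, 1.0]]
0.1 [ 168.99266721 -496.81280483  230.79567919] [[0.947, 0.322, -0.0], [0.322, -0.947, 0.001], [0.0, -0.001, -1.0]]
```

View pics/top0b.png

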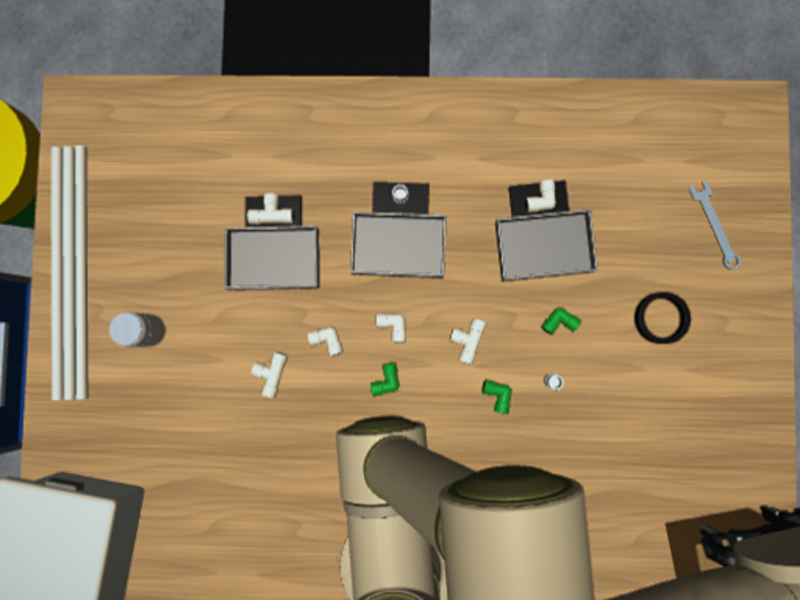

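View pics/scene0b.png

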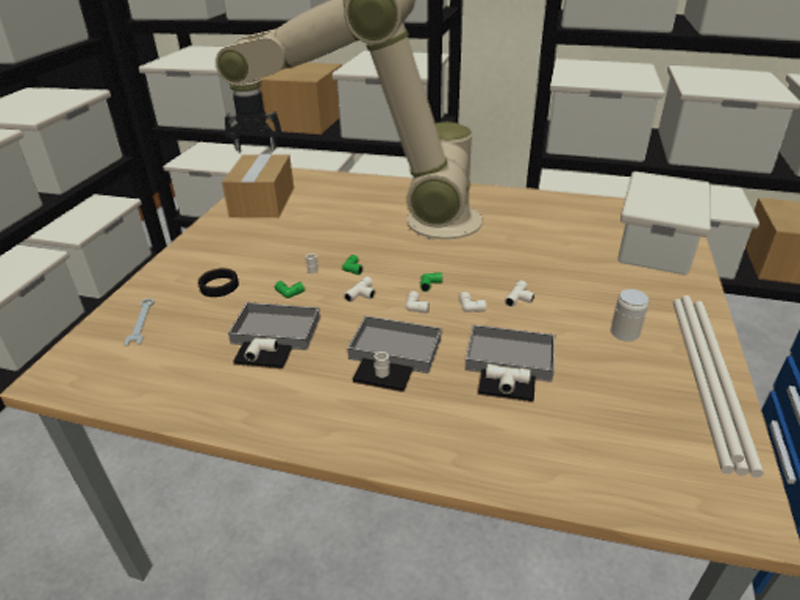

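The overview shows the tee tray on the left (272,258), the coupling tray in the middle (398,245) and the elbow tray on the right (546,245). The white tees are at (270,374) and (468,341), the white elbows at (326,341) and (393,326), and the coupling at (554,382). Three green decoys sit nearby. I'll enlarge that region.

```bash
python3 - <<'E'
from h import *
im=cv2.imread('pics/top0.png')[125:270,140:390]; cv2.imwrite('pics/crop.png',cv2.resize(im,None,fx=3.2,fy=3.2,interpolation=cv2.INTER_CUBIC))
E
```

```text
(no output)
```

View pics/crop.png

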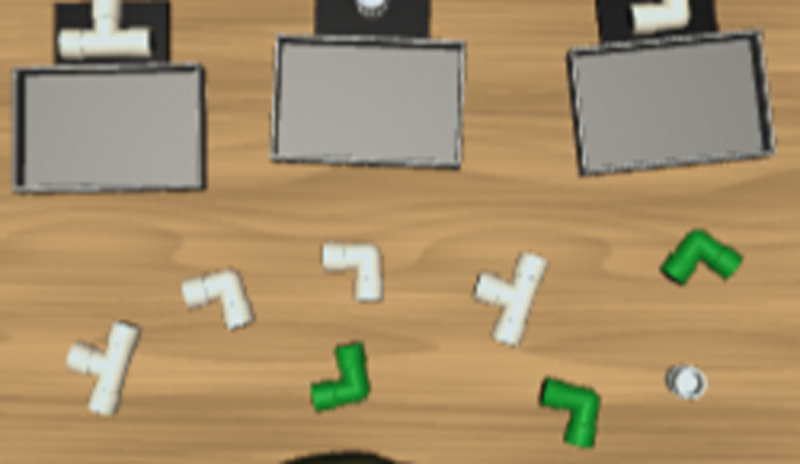

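The crop separates the fittings cleanly. I'll read the leg ends, rims and ring off it and fit poses.

```bash
cat > fit.py <<'E'
from h import *
from itertools import permutations
W=lambda x,y,z:w('top0',140+(x+.5)/3.2-.5,125+(y+.5)/3.2-.5,z)
def fit(model,pts):
    m=np.array(model,float);best=None
    for pr in permutations(range(len(pts))):
        q=np.array(pts)[list(pr)]; mm=m-m.mean(0);qq=q-q.mean(0)
        a=np.arctan2((mm[:,0]*qq[:,1]-mm[:,1]*qq[:,0]).sum(),(mm*qq).sum())
        M=np.array([[np.cos(a),-np.sin(a)],[np.sin(a),np.cos(a)]]); t=q.mean(0)-M@m.mean(0)
        r=np.abs(m@M.T+t-q).max()
        if best is None or r<best[2]: best=(t.round(1),round(np.degrees(a),1),round(r,1))
    return best
E
python3 - <<'E'
from fit import *
E=[[42,0],[0,42],[0,0]];T=[[42,0],[0,42],[0,-42]];Y=[[59,89],[59,-89],[-59,-89],[-59,89]]
for n,m,z,p in [('eA',E,14,[(185,294),(240,325),(229,281)]),('eB',E,14,[(323,256),(370,299),(369,254)]),
 ('tA',T,14,[(127,325),(102,412),(70,356)]),('tB',T,14,[(534,256),(508,343),(478,286)]),
 ('trayT',Y,32,[(14,68),(203,65),(206,188),(15,192)]),('trayC',Y,32,[(277,37),(465,43),(460,166),(272,160)]),('trayE',Y,32,[(568,49),(760,33),(773,154),(582,173)])]:
    print(n,*fit(m,[W(*q,z) for q in p]))
print('coup',W(687,381,46)); print('green',W(595,262//1,14),W(570,410,14),W(345,380,14))
E
```

```text
eA [439.7 139.5] 106.8 0.5
eB [468.    8.7] 93.3 0.7
tA [356.3 245.1] 75.6 1.2
tB [ 428.5 -134.6] 74.1 0.4
trayT [580.4 252.6] 2.2 1.7
trayC [609.3  11. ] -1.0 1.9
trayE [ 613.1 -268.4] -173.7 2.5
coup [ 358.  -281.1]
green [ 464.6 -202.9] [ 327.  -181.1] [350.2  28. ]
```

```bash
cat > go.py <<'E'
import sys
from h import *
# args: x,y,z,psi targets -> tool-frame shift & turn from the present pose
o=manip.get_obs(); M=R.from_quat(o['orientation']); p=np.array(o['ee_pos'])
print('t',round(o['time_s'],1),'at',p.round(1),'psi',round(np.degrees(np.arctan2(M.as_matrix()[1,0],M.as_matrix()[0,0])),1),'w',round(o['grip_width']*85.4,1),'gf',round(o['gripper_force'],1),'F',np.round(o['force'],1),'q6',round(o['joints'][5],2))
for a in sys.argv[1:]:
    x,y,z,s=map(float,a.split(',')); c,n=np.cos(np.radians(s)),np.sin(np.radians(s))
    T=R.from_matrix([[c,n,0],[n,-c,0],[0,0,-1]])
    print(a,'->',M.inv().apply([x-p[0],y-p[1],z-p[2]]).round(1),(M.inv()*T).as_rotvec().round(3))
E
python3 go.py 300,-281,130,90 358,-281,130,90
```

```text
t 0.1 at [ 169.  -496.8  230.8] psi 18.8 w 85.5 gf 0.0 F [-0.3 -0.4 -0.5] q6 -0.22
300,-281,130,90 -> [ 193.5 -162.   101. ] [-1.000e-03 -1.000e-03 -1.243e+00]
358,-281,130,90 -> [ 248.4 -143.3  101. ] [-1.000e-03 -1.000e-03 -1.243e+00]
```

```bash
python3 -m jog '[[[60,-35,25],[0,0,-0.15],60],[[120,-70,50],[0,0,-0.3],60],[[180,-105,75],[0,0,-0.45],60],[[240,-135,90],[0,0,-0.6],60],[[248,-143,101],[0,0,-0.75],60],[[248,-143,101],[0,0,-0.9],60],[[248,-143,101],[0,0,-1.05],60],[[248,-143,101],[0,0,-1.2],60]]'
python3 go.py 358,-281,130,90
python3 - <<'E'
from h import *
c=snap('wrist','w0')
P=np.array(c['pose']);F=192/np.tan(np.radians(c['fov_y'])/2);print(P.round(2).tolist(),F,c['cx'],c['cy'])
E
```

```text
time_s: 0.9
ee_pos: [358.4, -280.1, 129.5]
orientation: [0.719, 0.695, 0.0, -0.001]
force: [0.3, -0.2, -0.5]
grip_width: 0.699
gripper_force: 0.0
t 0.9 at [ 358.4 -280.1  129.5] psi 88.1 w 59.7 gf 0.0 F [ 0.3 -0.2 -0.5] q6 -0.89
358,-281,130,90 -> [-0.9 -0.4 -0.5] [-0.001 -0.001 -0.034]
[[1.0, -0.03, -0.01, 361.05], [-0.03, -0.95, -0.3, -203.4], [-0.0, 0.3, -0.95, 272.69], [0.0, 0.0, 0.0, 1.0]] 306.9702005822026 262.6183414995613 186.1011513643148
```

View pics/w0.png

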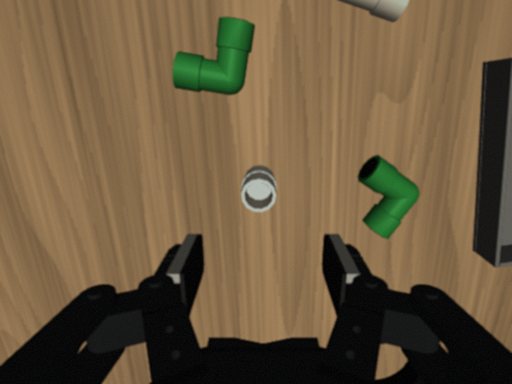

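The wrist view shows the coupling's top ring centred at about (259,192), with both fingers open and the green decoys clear to the sides.

```bash
python3 -c "
from h import *
print(w('w0',259,192,46),w('w0',259,175,0))"; python3 go.py 358,-281,12,90
```

```text
[ 355.4 -279.1] [ 354.9 -277.9]
t 0.9 at [ 358.1 -280.9  129.9] psi 88.4 w 60.1 gf 0.0 F [-0.4 -0.2  1.4] q6 -0.9
358,-281,12,90 -> [ -0.2  -0.  117.9] [-0.001 -0.001 -0.027]
```

```bash
python3 -m jog '[[[0,-2,40],[0,0,0],60],[[0,-2,80],[0,0,0],60],[[0,-2,110],[0,0,0],60],[[0,-2,118],[0,0,0],60],[[0,-2,118],[0,0,0],20],[[0,-2,118],[0,0,0],20],[[0,-2,118],[0,0,0],20],[[0,-2,118],[0,0,0],20]]'
python3 -m jog '[[[0,0,0],[0,0,0],20],[[0,0,0],[0,0,0],20],[[0,0,-40],[0,0,0],20],[[0,0,-80],[0,0,0],20],[[0,0,-110],[0,0,0],20],[[0,0,-110],[0,0,0],20]]'
python3 go.py 560,11,120,89 609,11,120,89 609,11,18,89
```

```text
time_s: 1.75
ee_pos: [356.4, -282.6, 13.8]
orientation: [0.722, 0.692, -0.0, 0.002]
force: [-1.2, 0.1, 7.6]
grip_width: 0.308
gripper_force: 59.4
time_s: 2.35
ee_pos: [357.1, -283.4, 126.7]
orientation: [0.722, 0.692, -0.001, 0.004]
force: [0.3, 0.2, -0.3]
grip_width: 0.312
gripper_force: 59.2
t 2.4 at [ 357.1 -283.4  126.7] psi 87.5 w 26.7 gf 59.2 F [ 0.3  0.2 -0.3] q6 -0.89
560,11,120,89 -> [302.9 190.    5.7] [ 0.006  0.007 -0.026]
609,11,120,89 -> [305.  238.9   5.9] [ 0.006  0.007 -0.026]
609,11,18,89 -> [305.7 238.3 107.9] [ 0.006  0.007 -0.026]
```

```bash
python3 -m jog '[[[38,30,0],[0,0,0],20],[[76,60,0],[0,0,0],20],[[114,90,0],[0,0,0],20],[[152,120,0],[0,0,0],20],[[190,150,0],[0,0,0],20],[[230,180,0],[0,0,0],20],[[270,210,0],[0,0,0],20],[[305,238,6],[0,0,0],20]]'
python3 -m jog '[[[0,0,0],[0,0,0],20],[[0,0,0],[0,0,0],20]]'
python3 go.py 609,11,60,89 609,11,18,89
```

```text
time_s: 3.15
ee_pos: [608.0, 15.0, 116.7]
orientation: [0.722, 0.692, 0.0, 0.001]
force: [0.1, -0.9, 0.1]
grip_width: 0.312
gripper_force: 59.2
time_s: 3.35
ee_pos: [606.4, 13.4, 115.5]
orientation: [0.722, 0.692, -0.0, -0.0]
force: [0.1, -0.4, -0.8]
grip_width: 0.314
gripper_force: 59.3
t 3.4 at [606.4  13.4 115.5] psi 87.6 w 26.8 gf 59.3 F [ 0.1 -0.4 -0.8] q6 -0.13
609,11,60,89 -> [-2.2  2.8 55.5] [-0.001  0.    -0.024]
609,11,18,89 -> [-2.2  2.8 97.5] [-0.001  0.    -0.024]
```

```bash
python3 -m jog '[[[0,0,35],[0,0,0],20],[[0,0,65],[0,0,0],20],[[0,0,85],[0,0,0],20],[[0,0,92],[0,0,0],20],[[0,0,95],[0,0,0],20],[[0,0,95],[0,0,0],20],[[0,0,95],[0,0,0],20]]'
python3 go.py 609,11,18,89
```

```text
time_s: 4.05
ee_pos: [607.2, 12.4, 22.5]
orientation: [0.722, 0.692, 0.001, 0.001]
force: [0.3, 0.6, 1.0]
grip_width: 0.311
gripper_force: 59.3
t 4.0 at [607.2  12.4  22.5] psi 87.5 w 26.6 gf 59.3 F [0.3 0.6 1. ] q6 -0.13
609,11,18,89 -> [-1.3  1.9  4.5] [ 0.002  0.    -0.026]
```

```bash
python3 -m jog '[[[0,0,2],[0,0,0],20],[[0,0,3],[0,0,0],20],[[0,0,4],[0,0,0],20],[[0,0,4],[0,0,0],20]]'
python3 -m jog '[[[0,0,1],[0,0,0],20],[[0,0,1],[0,0,0],20],[[0,0,1],[0,0,0],20]]'
python3 go.py
```

```text
time_s: 4.45
ee_pos: [606.8, 12.8, 17.9]
orientation: [0.722, 0.692, 0.0, 0.0]
force: [-0.9, 0.3, 4.6]
grip_width: 0.312
gripper_force: 59.8
time_s: 4.75
ee_pos: [606.9, 12.8, 17.8]
orientation: [0.722, 0.692, 0.0, 0.0]
force: [-5.1, -0.4, 12.2]
grip_width: 0.312
gripper_force: 60.7
t 4.8 at [606.9  12.8  17.8] psi 87.6 w 26.6 gf 60.7 F [-5.1 -0.4 12.2] q6 -0.13
```

```bash
python3 -m jog '[[[0,0,-0.5],[0,0,0],46],[[0,0,-0.5],[0,0,0],46],[[0,0,-0.5],[0,0,0],46],[[0,0,-30],[0,0,0],46],[[0,0,-70],[0,0,0],46],[[0,0,-100],[0,0,0],46],[[0,0,-100],[0,0,0],46]]'
python3 - <<'E'
from h import *
snap('wrist','w1')
E
python3 go.py 466,40,110,93.3
```

```text
time_s: 5.45
ee_pos: [608.6, 12.5, 120.6]
orientation: [0.722, 0.692, 0.002, 0.003]
force: [0.8, -0.1, -0.0]
grip_width: 0.539
gripper_force: 0.0
t 5.5 at [607.5  12.7 117.9] psi 87.5 w 46.1 gf 0.0 F [ 0.6 -0.1 -0.3] q6 -0.13
466,40,110,93.3 -> [  21.3 -142.5    7.4] [ 0.004  0.001 -0.101]
```

View pics/w1.png

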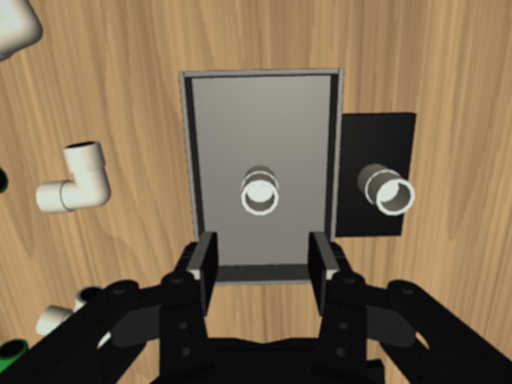

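The coupling stands upright in the middle of the tray at (260,192). eB is visible at left, with its corner near (92,188) and its leg end at (84,148).

```bash
python3 -c "
from fit import *
print(fit([[42,0],[0,42],[0,0]],[w('w1',84,148,14),w('w1',40,197,14),w('w1',91,189,14)]))"
python3 -m jog '[[[5,-40,4],[0,0,-0.05],60],[[12,-80,8],[0,0,-0.1],60],[[18,-120,8],[0,0,-0.1],60],[[21,-142,8],[0,0,-0.1],60],[[21,-142,8],[0,0,-0.1],60],[[21,-142,8],[0,0,-0.1],60]]'
python3 go.py 466,40,40,93.3 466,40,2,93.3
```

```text
(array([461.5,  10.7]), np.float64(88.8), np.float64(4.2))
time_s: 6.1
ee_pos: [465.8, 39.8, 107.8]
orientation: [0.687, 0.727, -0.0, -0.0]
force: [-0.2, -0.9, 1.2]
grip_width: 0.702
gripper_force: 0.0
t 6.1 at [465.8  39.8 107.8] psi 93.3 w 60.0 gf 0.0 F [-0.2 -0.9  1.2] q6 -0.22
466,40,40,93.3 -> [ 0.2  0.3 67.8] [-0.001 -0.    -0.001]
466,40,2,93.3 -> [  0.2   0.3 105.8] [-0.001 -0.    -0.001]
```

```bash
python3 - <<'E'
from h import *
c=snap('wrist','w2')
E
```

```text
(no output)
```

View pics/w2.png

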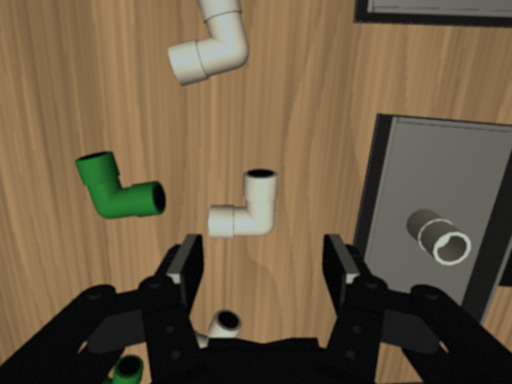

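The elbow sits between the fingers' lines: x-leg end at (261,174), corner at (260,220), y-leg end at (209,221).

```bash
python3 -c "
from fit import *
E=[[42,0],[0,42],[0,0]]
print(fit(E,[w('w2',261,174,14),w('w2',209,221,14),w('w2',260,220,14)]))
print(fit(E,[w('w2',221,4,14),w('w2',177,63,14),w('w2',228,52,14)]))
"
python3 go.py
```

```text
(array([464.8,  11.2]), np.float64(92.3), np.float64(1.2))
(array([437.3, 136.5]), np.float64(99.7), np.float64(6.7))
t 6.2 at [466.2  39.7 107.8] psi 93.3 w 59.6 gf 0.0 F [-0.1 -0.2 -0.8] q6 -0.22
```

```bash
python3 -m jog '[[[1,-1,40],[0,0,0],60],[[1,-1,75],[0,0,0],60],[[1,-1,98],[0,0,0],60],[[1,-1,104],[0,0,0],60],[[1,-1,105],[0,0,0],20],[[1,-1,105],[0,0,0],20],[[1,-1,105],[0,0,0],20],[[1,-1,105],[0,0,0],20]]'
python3 -m jog '[[[0,0,0],[0,0,0],20],[[0,0,0],[0,0,0],20]]'
python3 -m jog '[[[0,0,-20],[0,0,0],20],[[0,0,-60],[0,0,0],20],[[0,0,-100],[0,0,0],20],[[0,0,-100],[0,0,0],20]]'
python3 - <<'E'
from h import *
a=np.radians(6.3);c,s=np.cos(a),np.sin(a)
for n,t,y,ps in(('E',(613.1,-268.4),(36,-42),6.3),('T',(580.4,252.6),(36,-42),2.2)):
    a=np.radians(ps)
    for yy in y:
        L=np.array([8 if n=='E' else 0,yy+31]); print(n,yy,np.round([t[0]+np.cos(a)*L[0]-np.sin(a)*L[1],t[1]+np.sin(a)*L[0]+np.cos(a)*L[1]],1))
E
python3 go.py 618,-280,110,96.3
```

```text
time_s: 6.95
ee_pos: [465.6, 40.6, 4.4]
orientation: [0.687, 0.727, 0.001, 0.001]
force: [1.1, 0.2, 2.5]
grip_width: 0.303
gripper_force: 58.6
time_s: 7.15
ee_pos: [465.6, 40.7, 4.2]
orientation: [0.687, 0.727, 0.001, 0.001]
force: [0.5, 1.2, 6.6]
grip_width: 0.305
gripper_force: 58.8
time_s: 7.55
ee_pos: [467.0, 40.5, 107.8]
orientation: [0.687, 0.727, 0.002, 0.004]
force: [0.1, 0.9, -0.9]
grip_width: 0.306
gripper_force: 59.0
E 36 [ 613.7 -200.9]
E -42 [ 622.3 -278.5]
T 36 [577.8 319.6]
T -42 [580.8 241.6]
t 7.5 at [467.   40.5 107.8] psi 93.3 w 26.2 gf 59.0 F [ 0.1  0.9 -0.9] q6 -0.22
618,-280,110,96.3 -> [-328.6  132.5   -0.5] [ 0.009  0.002 -0.053]
```

```bash
python3 go.py 622,-278.5,110,96.3 | tail -1; python3 -m jog '[[[-45,18,0],[0,0,-0.02],20],[[-90,36,0],[0,0,-0.05],20],[[-135,54,0],[0,0,-0.05],20],[[-180,72,0],[0,0,-0.05],20],[[-225,90,0],[0,0,-0.05],20],[[-270,110,0],[0,0,-0.05],20],[[-305,128,0],[0,0,-0.05],20],[[-327,137,0],[0,0,-0.05],20]]'
python3 -m jog '[[[0,0,0],[0,0,0],20],[[0,0,0],[0,0,0],20],[[0,0,0],[0,0,0],20]]'
python3 - <<'E'
from h import *
c=snap('wrist','w3')
E
python3 go.py 622,-278.5,30,96.3 622,-278.5,9,96.3
```

```text
622,-278.5,110,96.3 -> [-327.4  136.6   -0.4] [ 0.009  0.002 -0.053]
time_s: 8.35
ee_pos: [620.3, -280.3, 101.8]
orientation: [0.669, 0.743, -0.0, -0.0]
force: [0.3, -0.2, -0.2]
grip_width: 0.305
gripper_force: 59.0
time_s: 8.65
ee_pos: [619.7, -276.8, 102.9]
orientation: [0.668, 0.744, 0.0, -0.001]
force: [-0.5, -0.2, -1.1]
grip_width: 0.304
gripper_force: 59.1
t 8.7 at [ 619.8 -276.8  103.2] psi 96.2 w 25.9 gf 59.1 F [-0.6  0.2  0.3] q6 -0.7
622,-278.5,30,96.3 -> [-2.   2.  73.2] [-0.    -0.001 -0.002]
622,-278.5,9,96.3 -> [-2.   2.  94.2] [-0.    -0.001 -0.002]
```

View pics/w3.png

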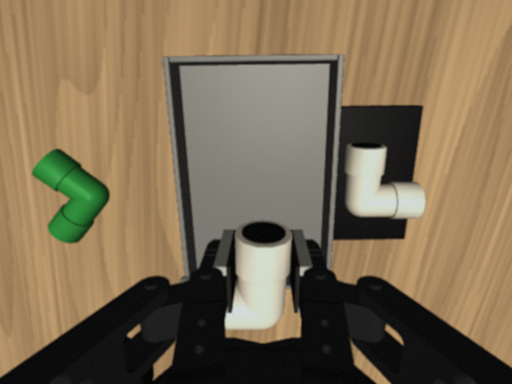

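The elbow is held square to the tray. The tray's far rim corners are at (166,58) and (342,56).

```bash
python3 - <<'E'
from h import *
a=np.radians(6.3);m=np.array([[np.cos(a),-np.sin(a)],[np.sin(a),np.cos(a)]])
print(w('w3',166,58,32),w('w3',342,56,32)); print([m@l+[613.1,-268.4] for l in([-59,89],[59,89])])
E
python3 -m jog '[[[-2,1,30],[0,0,0],20],[[-2,1,60],[0,0,0],20],[[-2,1,80],[0,0,0],20],[[-2,1,88],[0,0,0],20],[[-2,1,92],[0,0,0],20],[[-2,1,92],[0,0,0],20],[[-2,1,92],[0,0,0],20]]'
```

```text
[ 546.9 -187.3] [ 660.1 -173.9]
[array([ 544.68994994, -186.41179932]), array([ 661.97734268, -173.46315061])]
time_s: 9.4
ee_pos: [621.8, -280.0, 12.6]
orientation: [0.668, 0.744, 0.0, 0.001]
force: [0.0, -0.4, -0.8]
grip_width: 0.3
gripper_force: 59.1
```

```bash
python3 -m jog '[[[0,0,2],[0,0,0],20],[[0,0,3],[0,0,0],20],[[0,0,4],[0,0,0],20],[[0,0,4],[0,0,0],20],[[0,0,4],[0,0,0],20]]'
```

```text
time_s: 9.9
ee_pos: [621.5, -279.8, 8.3]
orientation: [0.668, 0.744, 0.0, 0.0]
force: [-2.7, 2.1, 5.6]
grip_width: 0.301
gripper_force: 59.8
```

```bash
python3 -m jog '[[[0,0,-0.5],[0,0,0],44],[[0,0,-0.5],[0,0,0],44],[[0,0,-0.5],[0,0,0],44],[[0,0,-30],[0,0,0],44],[[0,0,-70],[0,0,0],44],[[0,0,-100],[0,0,0],44],[[0,0,-100],[0,0,0],44]]'
python3 go.py 429,170,110,106.8
```

```text
time_s: 10.6
ee_pos: [623.0, -280.9, 112.4]
orientation: [0.668, 0.744, 0.001, 0.004]
force: [1.2, 0.6, -0.3]
grip_width: 0.513
gripper_force: 0.0
t 10.6 at [ 623.  -280.9  112.4] psi 96.1 w 43.8 gf 0.0 F [ 1.2  0.6 -0.3] q6 -0.7
429,170,110,106.8 -> [ 469.  -144.7   -1.1] [ 0.006  0.006 -0.186]
```

```bash
python3 -m jog '[[[46,-14,0],[0,0,-0.02],44],[[92,-28,0],[0,0,-0.05],44],[[138,-42,0],[0,0,-0.08],44],[[184,-56,0],[0,0,-0.1],44],[[230,-71,0],[0,0,-0.12],44],[[276,-85,0],[0,0,-0.15],60],[[322,-99,0],[0,0,-0.18],60],[[368,-114,0],[0,0,-0.18],60]]'
python3 go.py 429,170,110,106.8
python3 -m jog '[[[45,-14,0],[0,0,0],60],[[80,-25,0],[0,0,0],60],[[101,-31,0],[0,0,0],60],[[101,-31,0],[0,0,0],60],[[101,-31,0],[0,0,0],60]]'
python3 - <<'E'
from h import *
c=snap('wrist','w4')
E
python3 go.py 429,170,110,106.8
```

```text
time_s: 11.4
ee_pos: [467.3, 75.5, 106.8]
orientation: [0.599, 0.801, -0.0, -0.0]
force: [0.7, 0.9, 0.0]
grip_width: 0.704
gripper_force: 0.0
t 11.4 at [467.3  75.5 106.8] psi 106.5 w 60.1 gf 0.0 F [0.7 0.9 0. ] q6 -0.38
429,170,110,106.8 -> [101.5 -10.   -3.2] [-0.    -0.    -0.006]
time_s: 11.9
ee_pos: [410.4, 161.9, 107.1]
orientation: [0.598, 0.801, -0.0, 0.0]
force: [-0.4, -0.2, 0.3]
grip_width: 0.702
gripper_force: 0.0
t 11.9 at [410.7 161.5 107.1] psi 106.4 w 59.9 gf 0.0 F [ 0.3 -0.6  0.3] q6 -0.18
429,170,110,106.8 -> [ 3.  19.9 -2.9] [ 0.     0.    -0.007]
```

View pics/w4.png

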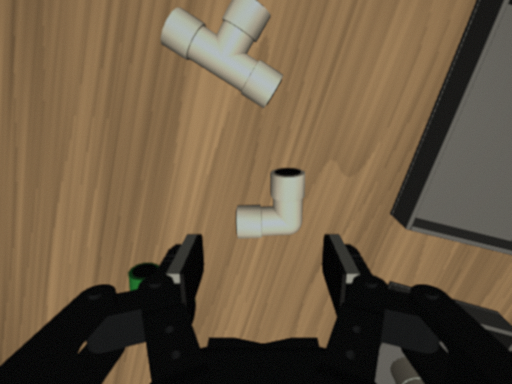

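eA's x-leg end is at (288,172), its corner at (287,219) and its y-leg end at (237,221). I set the tool about 20 mm off in y, so I'll correct that.

```bash
python3 -c "
from fit import *
E=[[42,0],[0,42],[0,0]]
t,a,r=fit(E,[w('w4',288,172,14),w('w4',237,221,14),w('w4',287,219,14)]); print(t,a,r); a=np.radians(a); print(t+31*np.array([np.cos(a),np.sin(a)]))
"
python3 go.py 429,170,40,106.8 429,170,4,106.8
```

```text
[437.7 141.9] 107.4 0.8
[428.42973544 171.48145018]
t 11.9 at [410.7 161.5 107.1] psi 106.4 w 59.9 gf 0.0 F [ 0.3 -0.6  0.3] q6 -0.18
429,170,40,106.8 -> [ 3.  19.9 67.1] [ 0.     0.    -0.007]
429,170,4,106.8 -> [  3.   19.9 103.1] [ 0.     0.    -0.007]
```

```bash
python3 -m jog '[[[4,20,20],[0,0,0],60],[[4,20,55],[0,0,0],60],[[4,20,85],[0,0,0],60],[[4,20,101],[0,0,0],60],[[4,20,104],[0,0,0],60],[[4,20,104],[0,0,0],20],[[4,20,104],[0,0,0],20],[[4,20,104],[0,0,0],20]]'
python3 -m jog '[[[0,0,0],[0,0,0],20],[[0,0,0],[0,0,0],20],[[0,0,0],[0,0,0],20]]'
python3 -m jog '[[[0,0,-20],[0,0,0],20],[[0,0,-60],[0,0,0],20],[[0,0,-100],[0,0,0],20],[[0,0,-100],[0,0,0],20],[[0,0,-100],[0,0,0],20]]'
python3 go.py 613.7,-201,105,96.3
```

```text
time_s: 12.75
ee_pos: [429.2, 171.4, 4.4]
orientation: [0.599, 0.801, 0.001, 0.001]
force: [-0.7, -1.2, 2.3]
grip_width: 0.302
gripper_force: 58.7
time_s: 13.05
ee_pos: [429.2, 171.5, 4.2]
orientation: [0.599, 0.801, 0.001, 0.001]
force: [0.1, -2.2, 6.7]
grip_width: 0.304
gripper_force: 58.9
time_s: 13.55
ee_pos: [428.4, 171.6, 103.7]
orientation: [0.599, 0.801, 0.001, 0.001]
force: [-0.5, -0.7, -0.8]
grip_width: 0.303
gripper_force: 59.2
t 13.6 at [428.4 171.6 103.7] psi 106.4 w 25.8 gf 59.2 F [-0.5 -0.7 -0.8] q6 -0.16
613.7,-201,105,96.3 -> [-409.8   72.2   -1.1] [ 0.002 -0.     0.177]
```

```bash
python3 -m jog '[[[-48,8,-2],[0,0,0.05],20],[[-96,16,-4],[0,0,0.1],20],[[-144,24,-5],[0,0,0.15],20],[[-192,33,-5],[0,0,0.177],20],[[-240,42,-5],[0,0,0.177],20],[[-288,50,-5],[0,0,0.177],20],[[-336,59,-5],[0,0,0.177],20],[[-375,66,-3],[0,0,0.177],20]]'
python3 -m jog '[[[-33,11,0],[0,0,0],20],[[-33,11,0],[0,0,0],20],[[-33,11,0],[0,0,0],20],[[-33,11,0],[0,0,0],20]]'
python3 go.py 613.7,-201,105,96.3 613.7,-201,12.5,96.3
```

```text
time_s: 14.35
ee_pos: [597.9, -171.7, 104.4]
orientation: [0.668, 0.745, -0.0, -0.001]
force: [0.6, 0.8, 0.7]
grip_width: 0.306
gripper_force: 59.2
time_s: 14.75
ee_pos: [611.8, -199.8, 105.2]
orientation: [0.667, 0.745, -0.0, -0.001]
force: [0.4, -0.4, -0.9]
grip_width: 0.307
gripper_force: 59.2
t 14.8 at [ 611.8 -199.8  105.2] psi 96.3 w 26.2 gf 59.2 F [ 0.4 -0.4 -0.9] q6 -0.61
613.7,-201,105,96.3 -> [-1.4  1.8  0.2] [-0.002 -0.001  0.001]
613.7,-201,12.5,96.3 -> [-1.5  2.  92.7] [-0.002 -0.001  0.001]
```

```bash
python3 -m jog '[[[-1,2,30],[0,0,0],20],[[-1,2,60],[0,0,0],20],[[-1,2,80],[0,0,0],20],[[-1,2,88],[0,0,0],20],[[-1,2,92],[0,0,0],20],[[-1,2,95],[0,0,0],20],[[-1,2,97],[0,0,0],20],[[-1,2,97],[0,0,0],20]]'
python3 -m jog '[[[0,0,0],[0,0,0],20],[[0,0,0],[0,0,0],20]]'
```

```text
time_s: 15.55
ee_pos: [614.7, -201.9, 9.8]
orientation: [0.667, 0.745, 0.0, 0.0]
force: [0.6, -0.3, -0.3]
grip_width: 0.304
gripper_force: 59.2
time_s: 15.75
ee_pos: [614.6, -201.9, 9.7]
orientation: [0.667, 0.745, 0.0, 0.0]
force: [-0.2, 0.1, 0.1]
grip_width: 0.308
gripper_force: 59.2
```

```bash
python3 -m jog '[[[0,0,1],[0,0,0],20],[[0,0,1.5],[0,0,0],20],[[0,0,1.5],[0,0,0],20],[[0,0,1],[0,0,0],44],[[0,0,1],[0,0,0],44],[[0,0,-20],[0,0,0],44],[[0,0,-60],[0,0,0],44],[[0,0,-95],[0,0,0],44]]'
python3 go.py 435,-103,105,74
```

```text
time_s: 16.55
ee_pos: [614.3, -201.8, 105.5]
orientation: [0.667, 0.745, -0.0, -0.0]
force: [0.3, -0.6, 0.4]
grip_width: 0.515
gripper_force: 0.0
t 16.6 at [ 614.3 -201.8  105.5] psi 96.3 w 44.0 gf 0.0 F [ 0.3 -0.6  0.4] q6 -0.61
435,-103,105,74 -> [ 117.8 -167.4    0.5] [-0.    -0.     0.389]
```

```bash
python3 -m jog '[[[28,-40,0],[0,0,0.13],60],[[56,-80,0],[0,0,0.26],60],[[84,-120,0],[0,0,0.38],60],[[110,-155,0],[0,0,0.389],60],[[118,-167,0],[0,0,0.389],60],[[118,-167,0],[0,0,0.389],60],[[118,-167,0],[0,0,0.389],60]]'
python3 - <<'E'
from h import *
c=snap('wrist','w5')
E
python3 go.py 435,-103,4,74
```

```text
time_s: 17.25
ee_pos: [436.2, -103.3, 104.6]
orientation: [0.799, 0.602, 0.0, 0.001]
force: [-0.0, -0.4, -0.4]
grip_width: 0.703
gripper_force: 0.0
t 17.3 at [ 436.5 -103.5  104.5] psi 74.0 w 60.1 gf 0.0 F [ 0.8  0.6 -0.9] q6 -0.22
435,-103,4,74 -> [ 1.000e-01 -1.700e+00  1.005e+02] [0.001 0.    0.   ]
```

View pics/w5.png

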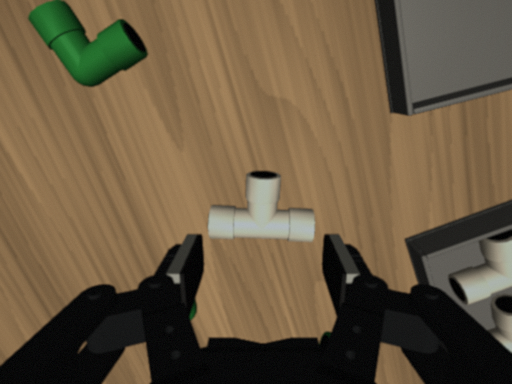

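The tee's branch end is at (263,175) and its run ends are at (209,221) and (315,225), so it is centred and aligned. Both elbows can be seen inside their tray at lower right.

```bash
python3 -c "
from fit import *
t,a,r=fit([[42,0],[0,42],[0,-42]],[w('w5',263,175,14),w('w5',209,221,14),w('w5',315,225,14)]); print(t,a,r); a=np.radians(a); print(t+31*np.array([np.cos(a),np.sin(a)]))
"
python3 -m jog '[[[1,-1,35],[0,0,0.03],60],[[1,-1,70],[0,0,0.03],60],[[1,-1,92],[0,0,0.03],60],[[1,-1,99],[0,0,0.03],60],[[1,-1,101],[0,0,0.03],60]]'; python3 go.py
```

```text
[ 427.6 -130.9] 71.9 2.1
[ 437.23096932 -101.43401232]
time_s: 17.8
ee_pos: [435.2, -101.9, 2.8]
orientation: [0.808, 0.59, -0.0, -0.0]
force: [0.5, -0.0, 0.4]
grip_width: 0.704
gripper_force: 0.0
t 17.8 at [ 435.2 -101.9    2.8] psi 72.3 w 60.2 gf 0.0 F [ 0.5 -0.   0.4] q6 -0.18
```

```bash
python3 -m jog '[[[0,0,-1],[0,0,0],20],[[0,0,-1],[0,0,0],20],[[0,0,-1],[0,0,0],20],[[0,0,-1],[0,0,0],20],[[0,0,-1],[0,0,0],20],[[0,0,-30],[0,0,0],20],[[0,0,-70],[0,0,0],20],[[0,0,-101],[0,0,0],20]]'
python3 -m jog '[[[0,0,0],[0,0,0],20]]'
python3 go.py 580.8,241.6,105,92.2
```

```text
time_s: 18.6
ee_pos: [435.1, -101.7, 106.9]
orientation: [0.807, 0.59, 0.0, 0.001]
force: [0.6, -0.5, -0.3]
grip_width: 0.303
gripper_force: 59.3
time_s: 18.7
ee_pos: [436.8, -102.6, 108.5]
orientation: [0.807, 0.59, 0.002, 0.004]
force: [0.6, 0.3, -0.8]
grip_width: 0.303
gripper_force: 59.3
t 18.7 at [ 436.8 -102.6  108.5] psi 72.3 w 25.9 gf 59.3 F [ 0.6  0.3 -0.8] q6 -0.18
580.8,241.6,105,92.2 -> [371.6  32.6   3.2] [ 0.008  0.003 -0.347]
```

```bash
python3 -m jog '[[[48,4,0],[0,0,-0.05],20],[[96,8,0],[0,0,-0.1],20],[[144,12,0],[0,0,-0.15],20],[[192,17,0],[0,0,-0.2],20],[[240,21,0],[0,0,-0.25],20],[[288,25,0],[0,0,-0.3],20],[[336,29,0],[0,0,-0.34],20],[[371,33,0],[0,0,-0.347],20]]'
python3 -m jog '[[[0,0,0],[0,0,0],20],[[0,0,0],[0,0,0],20],[[0,0,0],[0,0,0],20]]'
python3 go.py 580.8,241.6,105,92.2 580.8,241.6,10,92.2
python3 - <<'E'
from h import *
c=snap('wrist','w6')
E
```

```text
time_s: 19.5
ee_pos: [579.2, 244.6, 103.8]
orientation: [0.693, 0.721, 0.0, -0.0]
force: [-0.3, -0.3, -0.6]
grip_width: 0.3
gripper_force: 59.3
time_s: 19.8
ee_pos: [578.7, 240.8, 104.0]
orientation: [0.694, 0.72, -0.0, -0.0]
force: [-0.1, -1.1, -0.3]
grip_width: 0.301
gripper_force: 59.4
t 19.8 at [578.7 240.8 104. ] psi 92.1 w 25.7 gf 59.4 F [-0.1 -1.1 -0.3] q6 0.17
580.8,241.6,105,92.2 -> [ 0.7  2.1 -1. ] [-0.001  0.    -0.001]
580.8,241.6,10,92.2 -> [ 0.7  2.2 94. ] [-0.001  0.    -0.001]
```

View pics/w6.png

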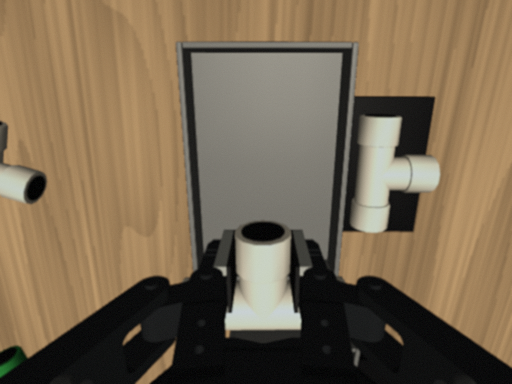

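The tee is held straight. The tray's far rim corners are at (178,43) and (357,43).

```bash
python3 - <<'E'
from h import *
a=np.radians(2.2);m=np.array([[np.cos(a),-np.sin(a)],[np.sin(a),np.cos(a)]])
print(w('w6',178,43,32),w('w6',357,43,32)); print([m@l+[580.4,252.6] for l in([-59,89],[59,89])])
E
python3 -m jog '[[[1,1,30],[0,0,0],20],[[1,1,60],[0,0,0],20],[[1,1,80],[0,0,0],20],[[1,1,88],[0,0,0],20],[[1,1,92],[0,0,0],20],[[1,1,92],[0,0,0],20]]'
```

```text
[520.3 344.5] [635.3 348.8]
[array([518.02697292, 339.26951882]), array([635.93999706, 343.7992803 ])]
time_s: 20.45
ee_pos: [580.4, 242.5, 12.9]
orientation: [0.694, 0.72, 0.0, 0.0]
force: [0.6, 0.4, -1.3]
grip_width: 0.302
gripper_force: 59.4
```

```bash
python3 -m jog '[[[0,0,2],[0,0,0],20],[[0,0,3],[0,0,0],20],[[0,0,4],[0,0,0],20],[[0,0,4.5],[0,0,0],20],[[0,0,4.5],[0,0,0],20]]'
```

```text
time_s: 20.95
ee_pos: [580.5, 243.0, 9.6]
orientation: [0.693, 0.72, 0.001, 0.0]
force: [-3.8, -1.1, 9.8]
grip_width: 0.301
gripper_force: 60.7
```

```bash
python3 -m jog '[[[0,0,-0.5],[0,0,0],44],[[0,0,-0.5],[0,0,0],44],[[0,0,-0.5],[0,0,0],44],[[0,0,-30],[0,0,0],44],[[0,0,-70],[0,0,0],44],[[0,0,-98],[0,0,0],44],[[0,0,-98],[0,0,0],44]]'
python3 go.py 363.5,276,105,75.6
```

```text
time_s: 21.65
ee_pos: [581.9, 243.3, 110.1]
orientation: [0.694, 0.72, 0.003, 0.002]
force: [0.3, -0.1, 0.2]
grip_width: 0.514
gripper_force: 0.0
t 21.6 at [581.9 243.3 110.1] psi 92.2 w 43.9 gf 0.0 F [ 0.3 -0.1  0.2] q6 0.17
363.5,276,105,75.6 -> [  41.  -217.1    3.6] [ 0.007 -0.002  0.289]
```

```bash
python3 -m jog '[[[8,-45,0],[0,0,0.1],60],[[16,-90,0],[0,0,0.2],60],[[25,-135,0],[0,0,0.289],60],[[33,-180,2],[0,0,0.289],60],[[41,-217,4],[0,0,0.289],60],[[41,-217,4],[0,0,0.289],60],[[41,-217,4],[0,0,0.289],60],[[41,-217,4],[0,0,0.289],60]]'
python3 - <<'E'
from h import *
c=snap('wrist','w7')
E
python3 go.py 363.5,276,105,75.6 363.5,276,4,75.6
```

```text
time_s: 22.45
ee_pos: [362.6, 275.5, 101.7]
orientation: [0.79, 0.613, 0.0, 0.0]
force: [-0.1, -0.5, -0.0]
grip_width: 0.703
gripper_force: 0.0
t 22.5 at [362.6 275.4 101.6] psi 75.6 w 60.1 gf 0.0 F [ 0.5 -0.6  0.4] q6 0.64
363.5,276,105,75.6 -> [ 0.8  0.7 -3.4] [ 0.    -0.    -0.001]
363.5,276,4,75.6 -> [ 0.8  0.7 97.6] [ 0.    -0.    -0.001]
```

View pics/w7.png

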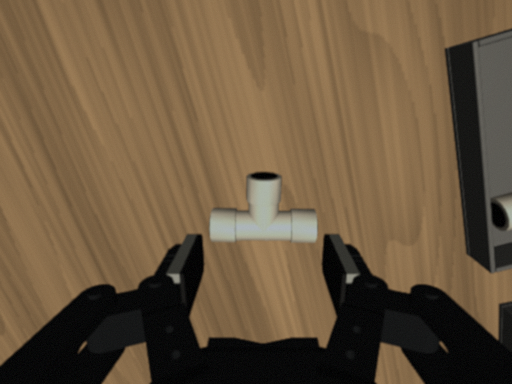

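The tee's branch end is at (264,176) and its run ends are at (211,225) and (317,225). It is centred and square to the tool, so I'll grasp it.

```bash
python3 -m jog '[[[1,0,35],[0,0,0],60],[[1,0,70],[0,0,0],60],[[1,0,90],[0,0,0],60],[[1,0,97],[0,0,0],60],[[1,0,97],[0,0,0],20],[[1,0,97],[0,0,0],20],[[1,0,97],[0,0,0],20],[[1,0,97],[0,0,0],20]]'
python3 -m jog '[[[0,0,0],[0,0,0],20],[[0,0,0],[0,0,0],20],[[0,0,-30],[0,0,0],20],[[0,0,-70],[0,0,0],20],[[0,0,-101],[0,0,0],20],[[0,0,-101],[0,0,0],20]]'
python3 go.py 577.8,322,105,92.2
```

```text
time_s: 23.3
ee_pos: [362.9, 276.8, 5.9]
orientation: [0.79, 0.613, 0.001, 0.0]
force: [1.0, -1.4, 7.1]
grip_width: 0.304
gripper_force: 58.9
time_s: 23.9
ee_pos: [363.7, 277.4, 109.7]
orientation: [0.79, 0.613, 0.004, 0.001]
force: [-0.2, -0.1, -1.6]
grip_width: 0.303
gripper_force: 59.2
t 23.9 at [363.7 277.4 109.7] psi 75.6 w 25.9 gf 59.2 F [-0.2 -0.1 -1.6] q6 0.65
577.8,322,105,92.2 -> [ 96.3 196.3   6.5] [ 0.007 -0.004 -0.289]
```

```bash
python3 -m jog '[[[20,42,0],[0,0,-0.1],20],[[40,84,0],[0,0,-0.2],20],[[60,126,0],[0,0,-0.289],20],[[80,165,0],[0,0,-0.289],20],[[93,196,3],[0,0,-0.289],20],[[93,196,3],[0,0,-0.289],20],[[93,196,3],[0,0,-0.289],20],[[93,196,3],[0,0,-0.289],20]]'
python3 go.py 578,319,13,92.2
python3 - <<'E'
from h import *
c=snap('wrist','w8')
E
```

```text
time_s: 24.7
ee_pos: [573.9, 317.9, 102.5]
orientation: [0.693, 0.721, -0.0, -0.0]
force: [-0.3, 0.4, 0.4]
grip_width: 0.298
gripper_force: 59.4
t 24.7 at [573.9 317.9 102.5] psi 92.2 w 25.4 gf 59.4 F [-0.3  0.4  0.4] q6 0.29
578,319,13,92.2 -> [ 0.9  4.3 89.5] [-0.001  0.    -0.   ]
```

View pics/w8.png

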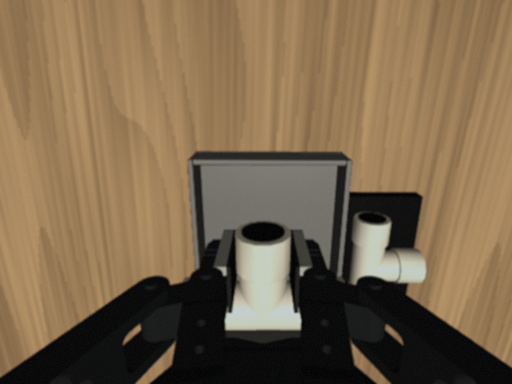

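```bash
python3 -c "
from h import *
print(w('w8',189,160,32),w('w8',350,160,32))"
python3 -m jog '[[[1,3,30],[0,0,0],20],[[1,3,60],[0,0,0],20],[[1,3,78],[0,0,0],20],[[1,3,86],[0,0,0],20],[[1,3,88],[0,0,0],20],[[1,3,88],[0,0,0],20]]'
```

```text
[520.3 345.2] [634.7 349.6]
time_s: 25.35
ee_pos: [578.0, 319.2, 15.8]
orientation: [0.693, 0.72, 0.001, 0.0]
force: [0.3, -0.0, -1.0]
grip_width: 0.301
gripper_force: 59.4
```

```bash
python3 -m jog '[[[0,0,2],[0,0,0],20],[[0,0,4],[0,0,0],20],[[0,0,5],[0,0,0],20],[[0,0,6],[0,0,0],20],[[0,0,6.5],[0,0,0],20],[[0,0,6.5],[0,0,0],20]]'
```

```text
time_s: 25.95
ee_pos: [578.0, 319.2, 9.9]
orientation: [0.693, 0.72, 0.0, 0.0]
force: [-5.5, -2.2, 10.5]
grip_width: 0.302
gripper_force: 60.5
```

Contact with the tray floor. I'll release, withdraw clear and check everything from above.

```bash
python3 -m jog '[[[0,0,-0.5],[0,0,0],44],[[0,0,-0.5],[0,0,0],44],[[0,0,-0.5],[0,0,0],44],[[0,0,-40],[0,0,0],44],[[0,0,-80],[0,0,0],44],[[0,0,-130],[0,0,0],44],[[0,0,-160],[0,0,0],44],[[0,0,-160],[0,0,0],44]]'
python3 -m jog '[[[0,-45,0],[0,0,0],44],[[0,-90,0],[0,0,0],44],[[0,-135,0],[0,0,0],44],[[0,-180,0],[0,0,0],44],[[0,-220,0],[0,0,0],44],[[0,-220,0],[0,0,0],44],[[0,-220,0],[0,0,0],44]]'
python3 - <<'E'
from h import *
a=snap('top','t9')['img'][110:270,130:390]; b=snap('scene','s9')['img'][170:260,130:370]
a=cv2.resize(a,(520,320),interpolation=cv2.INTER_CUBIC);b=cv2.resize(b,(520,195),interpolation=cv2.INTER_CUBIC)
cv2.imwrite('pics/fin.png',cv2.resize(np.vstack([a,b]),None,fx=1.15,fy=1.15))
E
```

```text
time_s: 26.75
ee_pos: [579.5, 319.7, 173.5]
orientation: [0.693, 0.72, 0.004, 0.002]
force: [0.3, -0.0, 0.4]
grip_width: 0.518
gripper_force: 0.0
time_s: 27.45
ee_pos: [357.7, 310.7, 168.1]
orientation: [0.693, 0.721, 0.0, 0.0]
force: [-0.2, 0.4, 0.4]
grip_width: 0.515
gripper_force: 0.0
```

View pics/fin.png

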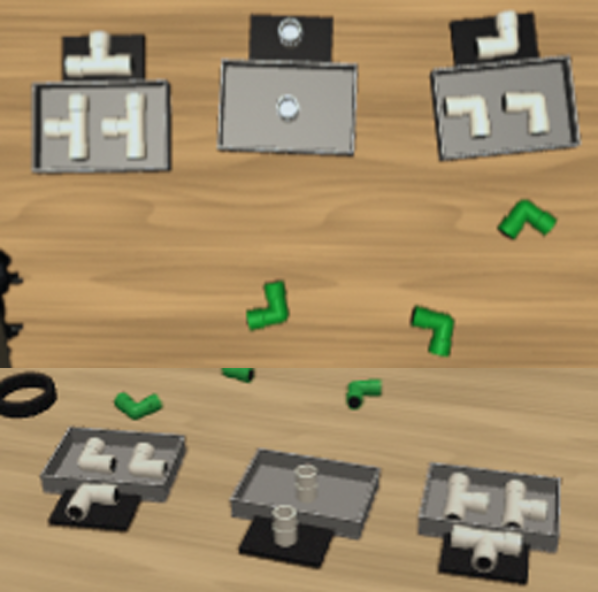

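Both views show all five fittings in the right trays: flat or upright, apart from each other and clear of the walls.

```bash
python3 -c "
from plant import manip
print(manip.job_done())"
```

```text
the job is handed in; nothing more can be done
None
```

All five fittings are sorted into their matching trays and the job is handed in at about 27.5 s of the 104 s allowed; the final pictures showed them flat or upright and clear of the walls, but no verdict came back.

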